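# Hang the rod can, then hold the electrode box open

## Robot

A 7-joint arm with a two-finger parallel gripper is mounted at the origin on the work surface. World frame = base frame: x ahead of the robot, y to its left, z up, the work surface at z = 0. Lengths are in m, angles in rad, forces in N, time in s.
With the tool pointing down it reaches from about 0.4 to 0.875 m from the base axis. Payload 19.3 kg.
Tool frame: the origin (TCP) lies midway between the tips of the shut fingers; the grasp point (between the pads) lies 19 mm behind it; x points along the fingers, y is the direction in which the jaws open and shut, and the axes are right-handed (so a half turn about x gives the same grasp; the last joint's range is limited). The gripper opens to 85 mm and grips with 20 to 120 N. Pads are 22 mm wide; open, the fingers measure 114 mm over their backs; the gripper's body (76 mm by 85 mm) begins 54 mm behind the grasp point. The pads swing forward as they close: fully open they stand 13 mm farther back than shut.
Start: joints at [-0.07, 0.521, -0.036, 1.599, 0.021, 1.021, -0.113], TCP at [0.625, -0, 0.231] pointing down, gripper open.
Joint ranges: [-2.91, 2.91], [-0.3, 2.13], [-1.5, 1.42], [0.17, 2.43], [-1.26, 4.41], [0.16, 1.93], [-2.52, 2.52]. Speed limits (rad/s): [1.89, 1.89, 2.39, 2.39, 3.01, 3.01, 3.01].

## Interface

Orientations are given as a rotation vector (axis times angle).
In Python, from bench import r, viewer, models gives the robot as it stands.
- The arm moves only by the tool servo_tool, never from a script. Its argument "motion" is a list of rows, each a list of 5 numbers: the opening, from 0 (shut) to 1 (fully open), then the shift along the tool's x, y, z in mm, then the turn about the tool's x in rad. A call has 1 to 20 rows; each row is the pose to reach, as a shift and turn from the pose measured when the call began, along the tool's axes at that moment; what a row does not reach only later rows make up. A row lasts 1/12 s, in which the tool goes at most 41.7 mm and 7.16 degrees, less where a joint would pass 70% of its speed; a pose out of reach is approached as far as the arm can. A call with a gripper value outside its range is refused whole. The fingers move at their own pace and stop on an object; "newtons" is the grip in N (left out, the last holds). Time passes only in rows, so rows that repeat a pose let the fingers close. It gives the time, the measured TCP pose, the force and the opening at its end, in the units of the state.
- r.get_state(): the state, without advancing time (a new reading comes with each control period).
- viewer.camera(name): name is "scene" or "side" or "wrist"; returns a dict with "color" (480x640x3 uint8, red, green, blue), "z_map" (480x640 float32, m along the optical axis (not along the pixel's ray), 0 where there is no reading), "fx", "fy", "cx", "cy" (pixels), "dist_coeffs" ([k1, k2, p1, p2, k3] as OpenCV has them; the pictures are not rectified), "rvec" (rotation vector, rad) and "tvec" (3), from world to camera coordinates, as OpenCV has them. Camera axes: x right, y down, z forward; pixel columns grow to the right and rows downward; lengths in m; the calibration is good to about 2 mm. A picture is of the moment at which its call begins.
- r.hand_in(): hands the job in, once; it reports no verdict.
Trained networks look in the newest picture that a camera, given by its name, has taken for a name from the list of things; names that differ only in an ending like _2 or _b are one class to them, and where a whole thing is asked for, a point or a joint stands for the part that bears it (a point fixed in the world has none). Each returns a list of dicts, best first, with "p" (0 to 1); they miss things now and then, are a little off and sometimes report something else, mostly with a low value. They report only what shows in the picture. A call takes as long as a camera call. They do not tell look-alikes from the thing itself.
- models.outline_of(target, camera): "region" (480x640 bool, what is visible of it) and "xy" ([column, row] in pixels, amid what is visible of it).
- models.pinpoint(target, camera): "xy" ([column, row] in pixels: a listed point, or the origin of a listed thing).
The state is a dict: "time_s": time; "q": joint angles; "dq": joint speeds; "joint_efforts": joint torques, N m; "eef_pos": TCP position; "orientation": TCP orientation; "contact_force": force on the tool from outside, world axes, zero at the start; "moment": the same for the moment, N m; "grip_width": finger opening in m.
Only numpy, scipy, OpenCV 4.12 (cv2) and the standard library are available. Lean on these libraries where they do the work, as an engineer would, in place of code of your own. Each camera call takes 0.05 s, during which the arm holds its last target. There are 200 camera calls.

## Task

I am about to move welding rods from the electrode box into the rod can and need both hands for it. First hang the empty rod can by its loop handle on the hook of the stand and let go of it, so that it hangs there clear of the bench; then lift the box's lid by its front handle and hold it still, open at 60 degrees, without letting it fall. The lid has no stay, so finish while still holding it there, and leave the other things on the bench where they are.

Things in the scene. Friction and masses are not known exactly. Their poses are not given: they have to be found in the camera images.
- can: Rod can, loose: steel pipe offcut, open at the top, upright on the bench, 60 mm outer diameter, 150 mm tall, wall 3 mm, about 0.4 kg. Origin: centre of its underside; z up along its axis; +x points to the side with the loop handle.
- can_handle (a point): Middle of the outer bar of the can's loop handle, at (58, 0, 120) mm in the can's frame. The handle is a level U of 8 mm round bar welded on near the top; its outer bar runs along the can's y, 46 mm between the centres of its two legs; the free gap between bar and can wall is 24 mm, where the hook's upturned end passes up through.
- stand: Hook stand, fixed: foot plate 100 x 100 x 8 mm, upright flat bar 40 mm wide, 8 mm thick (front face 4 mm in front of the origin), 230 mm tall. Origin: centre of the foot's underside; the hook points along its -x. Hook: 8 mm round bar, level part centred 190 mm above the bench, turned straight up 30 mm in front of the origin, tip 222 mm above the bench.
- hook_seat (a point): Where the middle of the can's handle bar belongs: in the hook's trough, half-way between upright and upturned end (22 mm free between them), 15 mm in front of the stand's origin, 198 mm above the bench (bar centre when resting on the hook). Hung with the handle towards the upright, the can leans about 20 degrees once released, its foot against the upright.
- box: Electrode dry box, fixed: grey sheet-steel case 170 mm deep (its x), 380 mm long (its y), top edge 136 mm above the bench, welding rods inside, knob on the front. Origin: on the bench under its centre; its front faces its -x, the hinge is along the back (+x).
- lid (a joint): Opening angle of the box's lid, rad: 0 shut, growing as the front edge rises; 60 degrees = 1.047. The lid is a slab 170 x 380 x 22 mm, about 0.8 kg, free on its hinge: it falls shut when let go (past about 90 degrees over backwards, to a stop at 106).
- lid_handle (a point): Middle of the lid's front handle, moving with the lid: a 10 mm round bar along the box's y, 110 mm between its legs, its centre 40 mm out from the lid's front edge at half the lid's thickness; 214 mm in front of the hinge line and 11 mm above it when shut (147 mm above the bench).
- lid_hinge (a point): Middle of the lid's hinge line, which runs along the box's y: 89 mm behind the box's centre, 136 mm above the bench. Fixed; axes as the box's.
- bottle: Bystander: clear plastic bottle with black cap, 64 mm diameter, 170 mm tall, standing. Leave it. Origin: centre of its underside.
- hammer: Bystander: chipping hammer, 230 mm long, lying flat with the wooden grip to its -x. Leave it. Origin: on the bench under the middle of its shaft.
- brush: Bystander: wire brush, wooden back 250 x 30 mm with short steel bristles standing up at one end, 36 mm high, lying flat. Leave it. Origin: under its middle, on the bench.
Mind the look-alikes: they are no part of the job. Leave any blue or yellow look-alike of the can alone.

How it is judged:
By the outcome, as a careful person would: the job done as asked, in the order asked, and still so for the second after the job is handed in, while the arm keeps its last pose, push and grip.
It also fails if it takes over 64 s, if anything falls off the work surface, if the arm or the gripper's body presses on something with over 40 N, if the wrist force passes 120 N, or if a joint passes its speed limit or range.

## Working session

There is one attempt and no reset: what is moved stays moved. The work goes in short steps, Python scripts to look and compute and a tool call to move; the robot and the scene stay as the last step left them, time stands still between calls to the robot, and variables do not carry over. Pictures are saved under pics/ and viewed, about 8 in all and at most 12, crops included, and the job is handed in when it is done.

Besides the shell and the picture viewer there is one more tool, called after "Call:" as name(argument=value, ...), one argument or row to a line, values as JSON. servo_tool: Moves the arm, as the interface text tells. Its arguments: {"type":"object","properties":{"motion":{"type":"array"},"newtons":{"type":"number"}},"required":["motion"]}

```bash
mkdir -p pics; cat > h.py <<'E'
import numpy as np, cv2
from scipy.spatial.transform import Rotation as R
from bench import r, viewer, models
def cam(n):
    c=viewer.camera(n); c['K']=np.array([[c['fx'],0,c['cx']],[0,c['fy'],c['cy']],[0,0,1.]]); c['D']=np.array(c['dist_coeffs'],float)
    c['Rm']=R.from_rotvec(np.ravel(c['rvec'])).as_matrix(); c['t']=np.ravel(c['tvec']); return c
def world(c,uv,z=None):
    uv=np.atleast_2d(np.array(uv,float))
    n=cv2.undistortPoints(uv[:,None],c['K'],c['D'])[:,0]
    if z is None: z=c['z_map'][uv[:,1].astype(int),uv[:,0].astype(int)]
    p=np.c_[n,np.ones(len(n))]*np.ravel(z)[:,None]
    return (p-c['t'])@c['Rm']
def atheight(c,uv,h):
    a=world(c,uv,np.ones(1)); o=-c['Rm'].T@c['t']; d=a-o
    return o+d*((h-o[2])/d[:,2:])
def proj(c,P):
    return cv2.projectPoints(np.atleast_2d(P).astype(float),np.ravel(c['rvec']),c['t'],c['K'],c['D'])[0][:,0]
def save(c,n): cv2.imwrite('pics/'+n,c['color'][:,:,::-1])
def cloud(c,m):
    v,u=np.nonzero(m&(c['z_map']>0)); return world(c,np.c_[u,v])
def st():
    s=r.get_state(); Rm=R.from_rotvec(s['orientation']).as_matrix(); return s,Rm,np.array(s['eef_pos'])
E
python3 - <<'E'
from h import *
np.set_printoptions(precision=3,suppress=True)
ims=[]
for n in ['scene','side']:
    c=cam(n); ims.append(c['color'])
    for t in ['can','can_handle','stand','hook_seat','box','lid_handle','lid_hinge','bottle','hammer','brush']:
        o=models.pinpoint(t,n); 
        print(n,t,[(round(d['p'],2),np.round(d['xy']).tolist(), world(c,np.round(d['xy']))[0]) for d in o[:4] if 0<=d['xy'][0]<639 and 0<=d['xy'][1]<479])
    for d in models.outline_of('can',n)[:4]:
        P=cloud(c,d['region']); print(' outl can',round(d['p'],2),d['xy'],np.percentile(P,[2,50,98],axis=0).ravel(),c['color'][d['region']].mean(0))
    save(c,n+'0.png')
s,Rm,p=st(); print(s['time_s'],p,Rm)
E
```

```text
scene can [(0.96, [203.0, 316.0], array([ 0.569, -0.385,  0.033])), (0.86, [248.0, 345.0], array([ 0.708, -0.33 ,  0.032])), (0.79, [208.0, 277.0], array([ 0.565, -0.351,  0.145])), (0.58, [137.0, 293.0], array([ 0.39 , -0.501,  0.02 ]))]
scene can_handle [(0.95, [184.0, 250.0], array([ 0.273, -0.327,  0.   ])), (0.89, [203.0, 299.0], array([ 0.602, -0.383,  0.123])), (0.8, [227.0, 326.0], array([ 0.602, -0.339, -0.001])), (0.58, [106.0, 259.0], array([ 0.186, -0.537,  0.001]))]
scene stand [(0.79, [420.0, 217.0], array([0.543, 0.332, 0.019]))]
scene hook_seat [(0.69, [424.0, 163.0], array([0.54 , 0.322, 0.215]))]
scene box [(0.75, [336.0, 284.0], array([ 0.694, -0.077,  0.083])), (0.6, [204.0, 298.0], array([ 0.603, -0.38 ,  0.125])), (0.26, [471.0, 218.0], array([0.643, 0.447, 0.033]))]
scene lid_handle []
scene lid_hinge [(0.56, [355.0, 266.0], array([ 0.7  , -0.025,  0.122]))]
scene bottle [(0.74, [469.0, 218.0], array([0.64 , 0.442, 0.033]))]
scene hammer []
scene brush [(0.66, [173.0, 342.0], array([ 0.599, -0.476,  0.024]))]
 outl can 0.88 [202.3, 250.0] [ 0.375 -0.358  0.011 
[... 1495 characters left out ...]
0.043,  0.023])), (0.37, [333.0, 268.0], array([ 0.525, -0.099,  0.091]))]
side brush [(0.93, [443.0, 350.0], array([ 0.555, -0.477,  0.014]))]
 outl can 0.81 [427.2, 274.6] [ 0.65  -0.375  0.029  0.669 -0.329  0.123  0.723 -0.289  0.152] [178.081 161.454  46.249]
 outl can 0.78 [408.4, 310.3] [ 0.512 -0.397  0.005  0.525 -0.373  0.107  0.6   -0.337  0.151] [126.21  131.734 133.077]
 outl can 0.72 [359.0, 327.1] [ 0.374 -0.36   0.002  0.391 -0.314  0.11   0.486 -0.275  0.151] [180.441 162.345  40.663]
 outl can 0.69 [408.4, 385.0] [ 0.307 -0.548  0.006  0.34  -0.506  0.112  0.386 -0.471  0.15 ] [ 36.387  71.589 144.138]
1.2 [ 0.625 -0.     0.231] [[ 0.  1. -0.]
 [-0. -0. -1.]
 [-1.  0.  0.]]
```

View pics/scene0.png

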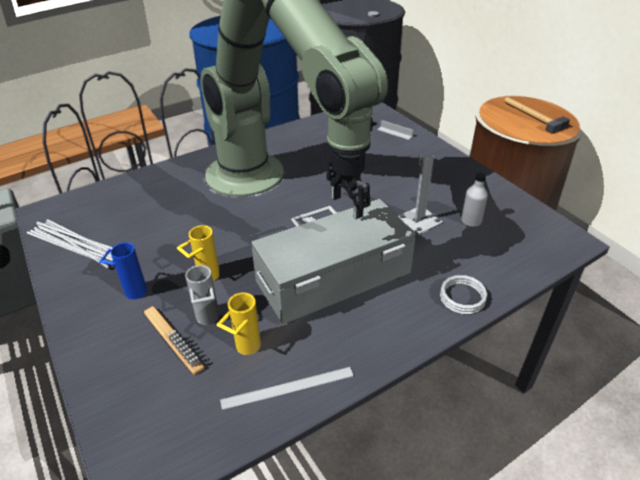

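View pics/side0.png

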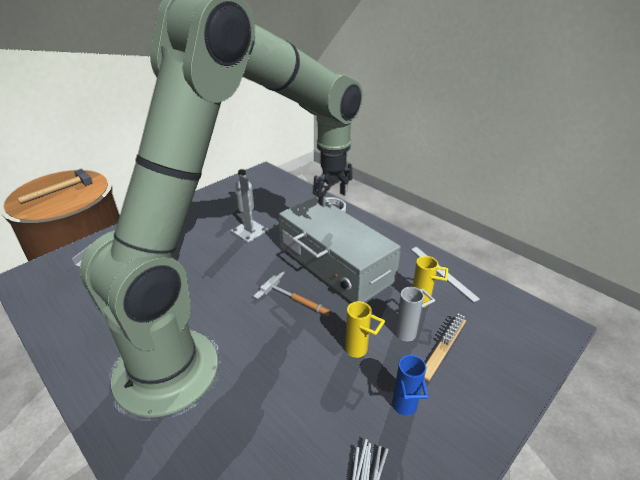

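The four can-like things in scene view are yellow (205,253), blue (126,270), yellow (243,322) and grey (203,295). The grey bare-steel one (side view 408,310) fits "steel pipe offcut", and the coloured ones are the look-alikes. Next I fit the geometry and confirm in a crop.

```bash
python3 - <<'E'
from h import *
np.set_printoptions(precision=4,suppress=True)
from scipy.optimize import least_squares
C={n:cam(n) for n in ['scene','side']}
full=np.ones((480,640),bool)
for n,c in C.items():
    P=cloud(c,full)
    b=lambda lo,hi:P[np.all((P>lo)&(P<hi),1)]
    # can
    Q=b([.48,-.45,.01],[.66,-.29,.112]); 
    f=lambda q:np.hypot(Q[:,0]-q[0],Q[:,1]-q[1])-.03
    s=least_squares(f,[.55,-.37],loss='soft_l1',f_scale=.002); cc=s.x
    T=b([.48,-.45,.146],[.66,-.29,.156]);
    fit=least_squares(lambda q:np.hypot(T[:,0]-q[0],T[:,1]-q[1])-.0285,cc,loss='soft_l1',f_scale=.002).x
    H=b([.45,-.48,.108],[.68,-.27,.132]); H=H[np.hypot(*(H[:,:2]-cc).T)>.036]; H=H[np.hypot(*(H[:,:2]-cc).T)<.075]
    m=H.mean(0); far=H[np.hypot(*(H[:,:2]-cc).T)>.054]
    print(n,'can wall',cc,'rim',fit,len(T),'handle',len(H),m,'yaw',np.degrees(np.arctan2(m[1]-cc[1],m[0]-cc[0])),'far',len(far),far.mean(0))
    # stand
    S=b([.45,.24,.012],[.65,.42,.18]); (ctr,sz,a)=cv2.minAreaRect(S[:,:2].astype(np.float32)); print(' upright',len(S),ctr,sz,a)
    K=b([.45,.24,.18],[.65,.42,.25]); print(' top', len(K),cv2.minAreaRect(K[:,:2].astype(np.float32)),K.min(0),K.max(0))
    F=b([.42,.2,.004],[.65,.45,.0115]); print(' foot',len(F),cv2.minAreaRect(F[:,:2].astype(np.float32)))
    L=b([.42,-.35,.152],[.8,.25,.164]); print(' lid',len(L),cv2.minAreaRect(L[:,:2].astype(np.float32)),np.median(L[:,2]))
    np.save(n+'.npy',P)
    for t in ['lid_handle','hook_seat','can_handle']:
        h={'lid_handle':.147,'hook_seat':.198,'can_handle':.12}[t]
        print(' ',t,[(round(d['p'],2),atheight(c,d['xy'],h)[0]) for d in models.pinpoint(t,n)][:4])
a=cv2.resize(C['side']['color'][150:250,190:320],(520,400)); b_=cv2.resize(C['scene']['color'][130:240,380:460],(290,400))
d=cv2.resize(C['side']['color'][270:350,330:450],None,fx=400/120,fy=400/120); e=cv2.resize(C['scene']['color'][230:330,160:280],(400,267))
im=np.zeros((670,810,3),np.uint8); im[:400,:520]=a; im[:400,520:]=b_; im[400:667,:400]=d[:267]; im[400:667,400:800]=e
cv2.imwrite('pics/crop1.png',cv2.resize(im,(720,596))[:,:,::-1])
E
```

```text
scene can wall [ 0.5439 -0.3667] rim [ 0.5475 -0.3673] 123 handle 129 [ 0.5948 -0.3798  0.1222] yaw -14.434054864658519 far 89 [ 0.6008 -0.3822  0.1221]
 upright 532 (0.5410053730010986, 0.333438515663147) (0.1000790223479271, 0.0833113044500351) 5.706214427947998
 top 199 ((0.5300399661064148, 0.3296210765838623), (0.04357188194990158, 0.04007560759782791), 29.338451385498047) [0.5012 0.3133 0.1803] [0.5441 0.3569 0.231 ]
 foot 528 ((0.5348507165908813, 0.3481168746948242), (0.2154938131570816, 0.2182142436504364), 86.64142608642578)
 lid 6738 ((0.5900232791900635, -0.09185215830802917), (0.5063902139663696, 0.21449163556098938), 85.4687271118164) 0.15749455339270996
  lid_handle [(0.8, array([ 0.4842, -0.0168,  0.147 ]))]
  hook_seat [(0.94, array([0.5192, 0.3479, 0.198 ]))]
  can_handle [(0.89, array([ 0.5955, -0.3866,  0.12  ])), (0.85, array([ 0.4166, -0.358 ,  0.12  ])), (0.85, array([ 0.7027, -0.3662,  0.12  ])), (0.78, array([ 0.3295, -0.5403,  0.12  ]))]
side can wall [ 0.5444 -0.3633] rim [ 0.5435 -0.3631] 140 handle 79 [ 0.5902 -0.3859  0.1235] yaw -26.30578087177507 far 5
[... 194 characters left out ...]
0.0422271303832531, 0.04258263483643532), 67.67499542236328) [0.5004 0.3149 0.1803] [0.5414 0.3599 0.2326]
 foot 441 ((0.5265514850616455, 0.32761144638061523), (0.25429394841194153, 0.20874805748462677), 86.8170394897461)
 lid 3982 ((0.5650436878204346, -0.0929182767868042), (0.51535964012146, 0.2797539234161377), 89.28323364257812) 0.1576434782939989
  lid_handle [(0.69, array([ 0.4856, -0.0255,  0.147 ]))]
  hook_seat [(0.64, array([ 0.4457, -0.062 ,  0.198 ])), (0.62, array([0.5288, 0.343 , 0.198 ]))]
  can_handle [(0.88, array([ 0.606 , -0.3841,  0.12  ])), (0.74, array([ 0.7123, -0.3573,  0.12  ])), (0.61, array([ 0.3174, -0.5394,  0.12  ])), (0.59, array([ 0.4182, -0.3606,  0.12  ]))]
```

View pics/crop1.png

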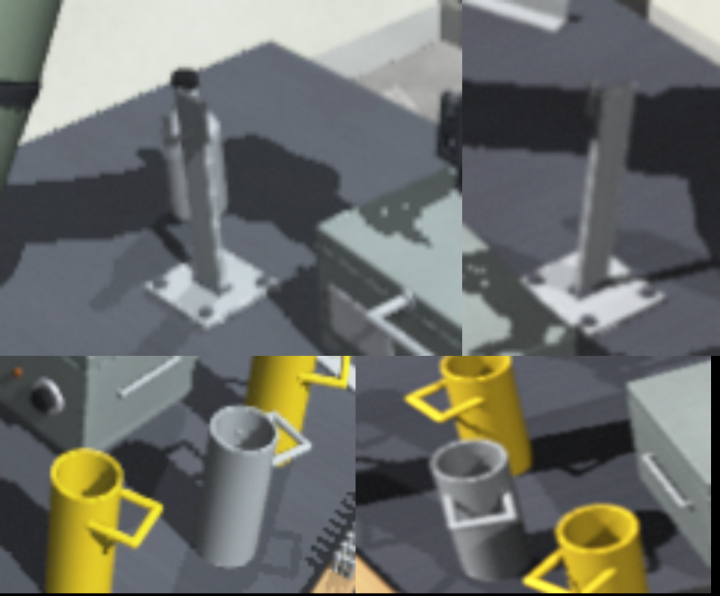

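Crop confirms it: the grey can (crop 240,480) is bare steel with its handle towards +x, slightly −y, between two yellow look-alikes. The hook is barely resolved at the upright's top, so I fit the stand and box from the saved clouds.

```bash
python3 - <<'E'
from h import *
np.set_printoptions(precision=4,suppress=True)
ims=[]
for n in ['scene','side']:
    c=cam(n)
    v,u=np.nonzero(c['z_map']>0); P=world(c,np.c_[u,v]); col=c['color'][v,u].astype(int)
    near=np.all((P>[.42,.22,-.01])&(P<[.65,.45,.015]),1)&(col.min(1)>120)
    print(n,'foot',near.sum(),cv2.minAreaRect(P[near][:,:2].astype(np.float32)))
    near=np.all((P>[.45,.26,.165])&(P<[.62,.42,.25]),1)
    S=P[near]; 
    U=np.all((P>[.45,.26,.02])&(P<[.62,.42,.17]),1)
    for k,Q in (('top',S),('up',P[U])):
        im=np.zeros((400,400,3),np.uint8)
        px=((Q[:,:2]-[.46,.26])/.15*400).astype(int)   # col=x,row=y
        for (a,b),z in zip(px,Q[:,2]):
            if 0<=a<400 and 0<=b<400: cv2.circle(im,(a,b),2,(255,int(255*np.clip((z-.16)/.075,0,1)),60),-1)
        ims.append(im)
    o=models.outline_of('stand',n)
    if o: 
        m=o[0]['region']; Q=cloud(c,m); F=Q[Q[:,2]<.014]; print(' model foot',o[0]['p'],len(F),cv2.minAreaRect(F[:,:2].astype(np.float32)))
    near=np.all((P>[.4,-.35,.152])&(P<[.8,.25,.164]),1)&(np.ptp(col,axis=1)<40)
    m=np.zeros((480,640),np.uint8); m[v[near],u[near]]=1
    k,lab,sta,_=cv2.connectedComponentsWithStats(cv2.erode(m,np.ones((2,2)))); i=1+np.argmax(sta[1:,4])
    Q=cloud(c,lab==i); print(' lid',len(Q),cv2.minAreaRect(Q[:,:2].astype(np.float32)))
    Q=P[np.all((P>[.44,-.12,.13])&(P<[.51,.1,.16]),1)]; print(' lidhandle',len(Q),Q.mean(0),cv2.minAreaRect(Q[:,:2].astype(np.float32)))
cv2.imwrite('pics/st.png',cv2.resize(np.vstack([np.hstack(ims[:2]),np.hstack(ims[2:])]),(600,600))[:,:,::-1])
E
```

```text
scene foot 492 ((0.5547516345977783, 0.35894209146499634), (0.20880451798439026, 0.1518600881099701), 11.76280403137207)
 model foot 0.71 525 ((0.41242706775665283, 0.41580086946487427), (0.12091480940580368, 0.4273810386657715), 58.108463287353516)
 lid 6296 ((0.6163157820701599, -0.031166493892669678), (0.37975406646728516, 0.17186731100082397), 85.2842788696289)
 lidhandle 180 [ 0.4932 -0.0245  0.1493] ((0.496212899684906, -0.0225539468228817), (0.11897403746843338, 0.027751514688134193), 89.72943115234375)
side foot 342 ((0.5470804572105408, 0.36998921632766724), (0.19696655869483948, 0.12604965269565582), 74.86079406738281)
 model foot 0.71 436 ((0.5458190441131592, 0.3507375717163086), (0.1370106190443039, 0.1346689611673355), 3.261667251586914)
 lid 3632 ((0.6091296672821045, -0.03149658441543579), (0.375457227230072, 0.1694927215576172), 85.62750244140625)
 lidhandle 142 [ 0.4892 -0.0273  0.1494] ((0.4939214587211609, -0.020854759961366653), (0.12008769810199738, 0.030956001952290535), 89.95047760009766)
```

View pics/st.png

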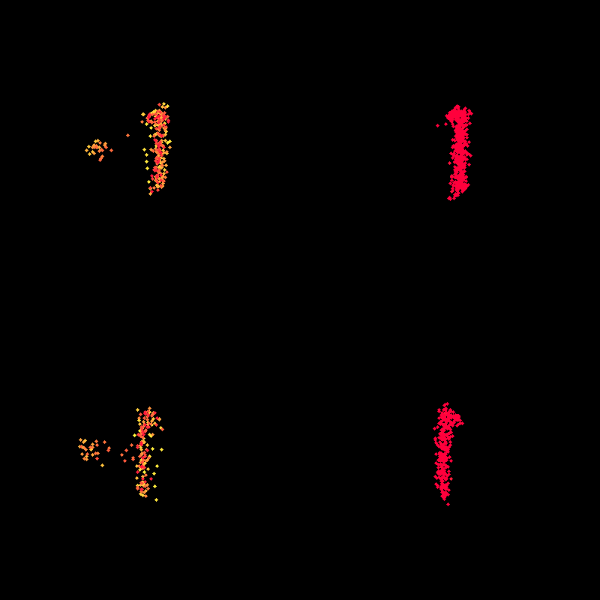

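Plan-view panels (0.5 mm/px): the upturned hook end shows at (97,148) and (90,150), and the upright at x≈155–162 and 145. So the hook points to world −x, with the stand near (0.536, 0.333). Box yaw is about −4.7°, with the lid handle near (0.487, −0.021). Moving above the can.

Call:
servo_tool(
  motion=[
    [1,-50,-80,366,-1.27],
    [1,-50,-80,366,-1.27],
    [1,-50,-80,366,-1.27],
    [1,-50,-80,366,-1.27],
    [1,-50,-80,366,-1.27],
    [1,-50,-80,366,-1.27],
    [1,-50,-80,366,-1.27],
    [1,-50,-80,366,-1.27],
    [1,-50,-80,366,-1.27],
    [1,-50,-80,366,-1.27],
    [1,-50,-80,366,-1.27],
    [1,-50,-80,366,-1.27],
    [1,-50,-80,366,-1.27],
  ],
)

```text
time_s: 2.88
eef_pos: [0.545, -0.3657, 0.2811]
orientation: [0.238, 1.558, -0.238]
contact_force: [0.4, -0.4, -0.1]
grip_width: 0.0854
```

```bash
cat > can.py <<'E'
from h import *
np.set_printoptions(precision=4,suppress=True)
from scipy.optimize import least_squares
c=cam('wrist'); s,Rm,p=st(); print(s['time_s'],p,Rm.ravel(),np.array(s['q']),s['grip_width'])
P=cloud(c,np.ones((480,640),bool)); 
T=P[np.all((P>[.49,-.42,.143])&(P<[.6,-.31,.157]),1)]
f=least_squares(lambda q:np.hypot(T[:,0]-q[0],T[:,1]-q[1])-.0285,[.545,-.366],loss='soft_l1',f_scale=.001).x
H=P[np.all((P>[.5,-.46,.105])&(P<[.68,-.3,.135]),1)]; d=np.hypot(*(H[:,:2]-f).T); H=H[(d>.04)&(d<.07)]
F=H[np.hypot(*(H[:,:2]-f).T)>.05]
print('rim',len(T),f,T[:,2].mean(),'handle',len(H),H.mean(0),'bar',len(F),F.mean(0),cv2.minAreaRect(F[:,:2].astype(np.float32)) if len(F) else 0)
for Q in(H,F): print('yaw',np.degrees(np.arctan2(*(Q.mean(0)[:2]-f)[::-1])))
print('tool delta',Rm.T@(np.r_[f,p[2]]-p))
save(c,'w1.png')
E
python3 can.py
```

```text
2.9333 [ 0.5453 -0.3653  0.2812] [ 0.      0.2981  0.9545  0.0004  0.9545 -0.2981 -1.      0.0004 -0.0001] [ 0.6651  0.5399 -0.2591  1.4411  0.1425  1.1792  1.655 ] 0.08512730627967373
rim 1244 [ 0.5436 -0.3665] 0.14846187996742177 handle 1065 [ 0.5931 -0.3806  0.1225] bar 809 [ 0.597  -0.3815  0.1224] ((0.5946237444877625, -0.38066357374191284), (0.05387742072343826, 0.019179299473762512), 73.61158752441406)
yaw -15.834167592712795
yaw -15.659543611888807
tool delta [-0.     -0.0017 -0.0012]
```

View pics/w1.png

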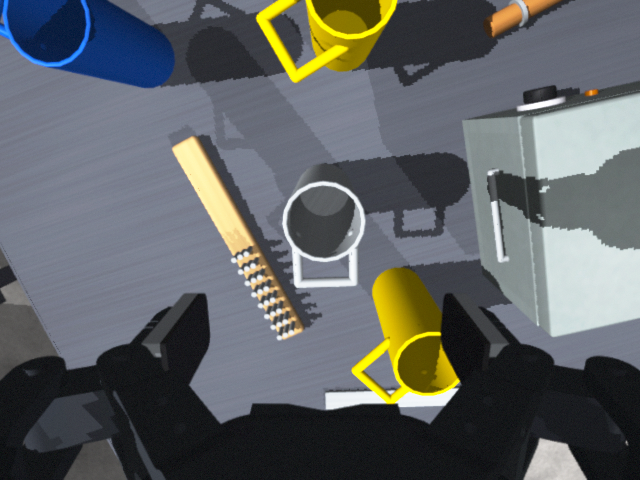

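Wrist view: the can is upright at (324,222) with its handle at (325,270), well clear of the brush and the yellow cans between the open fingers. Descend and grip.

Call:
servo_tool(
  motion=[
    [1,0,-1.7,-1.2,-0.028],
    [1,0,-1.7,-1.2,-0.028],
    [1,40,-1.7,-1.2,-0.028],
    [1,80,-1.7,-1.2,-0.028],
    [1,120,-1.7,-1.2,-0.028],
    [1,150,-1.7,-1.2,-0.028],
    [1,175,-1.7,-1.2,-0.028],
    [1,189,-1.7,-1.2,-0.028],
    [1,189,-1.7,-1.2,-0.028],
    [0,189,-1.7,-1.2,-0.028],
    [0,189,-1.7,-1.2,-0.028],
    [0,189,-1.7,-1.2,-0.028],
    [0,189,-1.7,-1.2,-0.028],
    [0,189,-1.7,-1.2,-0.028],
    [0,189,-1.7,-1.2,-0.028],
    [0,189,-1.7,-1.2,-0.028],
  ],
  newtons=60,
)

```text
time_s: 4.27
eef_pos: [0.5447, -0.3668, 0.0945]
orientation: [0.215, 1.557, -0.216]
contact_force: [-0.1, 2.5, 6.6]
grip_width: 0.0599
```

Call:
servo_tool(
  motion=[
    [0,-20,0,0,0],
    [0,-60,0,0,0],
    [0,-100,0,0,0],
    [0,-140,0,0,0],
    [0,-180,0,0,0],
    [0,-220,0,0,0],
    [0,-260,0,0,0],
    [0,-260,45,-17,-0.03],
    [0,-260,90,-33,-0.06],
    [0,-260,135,-50,-0.09],
    [0,-260,180,-66,-0.12],
    [0,-260,225,-83,-0.15],
    [0,-260,270,-100,-0.18],
    [0,-260,315,-116,-0.21],
    [0,-260,360,-133,-0.24],
    [0,-260,405,-149,-0.27],
    [0,-260,450,-166,-0.3],
    [0,-260,495,-183,-0.33],
    [0,-260,534,-197,-0.33],
    [0,-260,534,-197,-0.33],
  ],
)

```text
time_s: 5.93
eef_pos: [0.5008, 0.1752, 0.3553]
orientation: [-0.044, 1.565, 0.042]
contact_force: [1.8, 0.8, -4.0]
grip_width: 0.0596
```

```bash
python3 - <<'E'
from h import *
np.set_printoptions(precision=4,suppress=True)
c=cam('wrist'); s,Rm,p=st(); print(s['time_s'],p,Rm.ravel(),np.array(s['q']),s['contact_force'],s['grip_width'])
save(c,'w2.png')
P=cloud(c,np.ones((480,640),bool))
b=lambda lo,hi:P[np.all((P>lo)&(P<hi),1)]
U=b([.5,.28,.222],[.58,.38,.238]); print('top face',len(U),U.mean(0) if len(U) else 0, cv2.minAreaRect(U[:,:2].astype(np.float32)) if len(U) else 0)
U2=U[U[:,0]>.52]
if len(U2)>5: print(len(U2),U2.mean(0),cv2.minAreaRect(U2[:,:2].astype(np.float32)))
K=b([.49,.3,.2],[.524,.37,.23]); print('hook',len(K),K.mean(0) if len(K) else 0,K.max(0) if len(K) else 0)
F=b([.45,.25,.005],[.62,.42,.012]); print('foot',len(F),cv2.minAreaRect(F[:,:2].astype(np.float32)) if len(F) else 0)
C=cam('scene'); save(C,'s2.png')
E
```

```text
5.9833 [0.4989 0.1842 0.3555] [ 0.0045 -0.0628  0.998   0.0035  0.998   0.0627 -1.      0.0032  0.0047] [-0.0076  0.2984 -0.5867  1.6569  0.1728  1.233   1.0031] [-6.4685 11.1377 -5.3897] 0.05990809737072838
top face 717 [0.536  0.3359 0.228 ] ((0.536821186542511, 0.33721044659614563), (0.00887736864387989, 0.041316453367471695), 1.5547130107879639)
717 [0.536  0.3359 0.228 ] ((0.536821186542511, 0.33721044659614563), (0.00887736864387989, 0.041316453367471695), 1.5547130107879639)
hook 217 [0.5064 0.3347 0.2128] [0.5112 0.3403 0.2219]
foot 4341 ((0.5371121168136597, 0.3372325003147125), (0.10071076452732086, 0.10068739205598831), 1.7052102088928223)
```

View pics/w2.png

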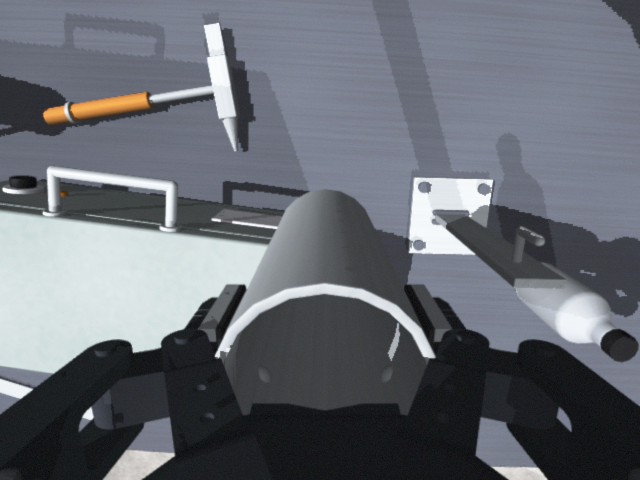

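Wrist view: the stand is at (450,215)–(530,280), with its hook turned up at (530,238) on its front side. The can is held square, and the lid handle shows at (110,185). Re-measuring now that the arm is still, including the can handle's true pose.

```bash
cat > m3.py <<'E'
from h import *
np.set_printoptions(precision=4,suppress=True)
c=cam('wrist'); s,Rm,p=st(); print(s['time_s'],p,'yaw y',np.degrees(np.arctan2(Rm[1,1],Rm[0,1])),s['contact_force'])
P=cloud(c,np.ones((480,640),bool))
b=lambda P,lo,hi:P[np.all((P>lo)&(P<hi),1)]
f=lambda Q:cv2.minAreaRect(Q[:,:2].astype(np.float32)) if len(Q)>4 else 0
U=b(P,[.525,.28,.222],[.58,.38,.238]); print('top',len(U),U.mean(0),f(U))
K=b(P,[.49,.3,.2],[.524,.37,.23]); print('hook',len(K),K.mean(0),f(K))
F=b(P,[.45,.25,.005],[.62,.42,.012]); print('foot',len(F),f(F))
for n in ['scene','side']:
    c=cam(n); P=cloud(c,np.ones((480,640),bool)); z0=p[2]-.0945
    Q=b(P,[p[0]-.06,p[1]-.06,z0-.01],[p[0]+.1,p[1]+.06,z0+.16])
    d=np.hypot(*(Q[:,:2]-p[:2]).T); H=Q[(Q[:,0]-p[0]>.044)&(d<.075)&(abs(Q[:,2]-z0-.12)<.02)]
    B=Q[(Q[:,2]-z0<.1)&(d<.05)]
    print(n,'handle',len(H),H.mean(0)-np.r_[p[:2],z0],f(H),'bottom z',np.percentile(B[:,2],[0,1])-z0)
    from scipy.optimize import least_squares
    g=lambda q:np.linalg.norm((lambda w:np.c_[w[:,0]-q[0]-q[2]*w[:,2],w[:,1]-q[1]-q[3]*w[:,2]])(B-np.r_[p[:2],z0+.05]),axis=1)-.03
    print('  axis off,slope',least_squares(g,[0,0,0,0],loss='soft_l1',f_scale=.002).x)
E
python3 m3.py
```

```text
6.0833 [0.5004 0.1769 0.355 ] yaw y 93.45147298476236 [ 0.4491 -0.486  -4.3019]
top 702 [0.536  0.3365 0.228 ] ((0.5368882417678833, 0.3375258445739746), (0.00865833181887865, 0.040732406079769135), 1.5707060098648071)
hook 224 [0.5064 0.3347 0.2133] ((0.5068751573562622, 0.33555856347084045), (0.007250417023897171, 0.008003302849829197), 67.98368072509766)
foot 4300 ((0.5369711518287659, 0.337174654006958), (0.10088930279016495, 0.10037828981876373), 1.439247488975525)
scene handle 77 [ 0.0577 -0.0016  0.1212] ((0.5538644790649414, 0.1759381741285324), (0.022244760766625404, 0.052298225462436676), 7.095653057098389) bottom z [-0.0014  0.001 ]
  axis off,slope [-0.0014 -0.0007  0.0168 -0.0078]
side handle 15 [ 0.0525 -0.0214  0.1219] ((0.5562177896499634, 0.16337402164936066), (0.034619852900505066, 0.014665013179183006), 72.75511932373047) bottom z [-0.0015  0.0012]
  axis off,slope [-0.0008 -0.0012  0.0043 -0.0005]
```

Call:
servo_tool(
  motion=[
    [0,0,40,-7,0.01],
    [0,0,80,-13,0.02],
    [0,0,115,-19,0.034],
    [0,0,140,-23,0.034],
    [0,0,155,-26,0.034],
    [0,0,160,-26,0.034],
    [0,0,160,-26,0.034],
    [0,0,160,-26,0.034],
    [0,0,160,-26,0.034],
  ],
)

```text
time_s: 6.93
eef_pos: [0.4675, 0.3298, 0.3544]
orientation: [-0.016, 1.566, 0.013]
contact_force: [-0.4, -0.5, -4.2]
grip_width: 0.0595
```

```bash
sed -i 's/^U=/if not len(P): P=np.zeros((1,3))\nU=/' m3.py; python3 m3.py
```

```text
6.9833 [0.4674 0.3301 0.3544] yaw y 91.08537899472208 [ 0.3067 -0.4449 -3.7905]
top 0 [nan nan nan] 0
hook 0 [nan nan nan] 0
foot 162 ((0.4911939799785614, 0.3380885422229767), (0.10259420424699783, 0.02615070715546608), 79.98668670654297)
scene handle 61 [ 0.0566 -0.0038  0.1211] ((0.5214781761169434, 0.329313188791275), (0.019327111542224884, 0.05511721968650818), 0.09873649477958679) bottom z [-0.0025 -0.0002]
  axis off,slope [-0.0019 -0.0014 -0.0173 -0.0202]
side handle 20 [ 0.0532 -0.0114  0.1225] ((0.5211248397827148, 0.327582985162735), (0.04852917417883873, 0.014050813391804695), 81.11138916015625) bottom z [-0.0028  0.0012]
  axis off,slope [-0.002   0.0017 -0.0038  0.0051]m3.py:8: RuntimeWarning: Mean of empty slice.
  U=b(P,[.525,.28,.222],[.58,.38,.238]); print('top',len(U),U.mean(0),f(U))
  ret = um.true_divide(
m3.py:9: RuntimeWarning: Mean of empty slice.
  K=b(P,[.49,.3,.2],[.524,.37,.23]); print('hook',len(K),K.mean(0),f(K))
```

Call:
servo_tool(
  motion=[
    [0,0,4,-3,0],
    [0,0,7,-4,0],
    [0,25,7,-4,0],
    [0,55,7,-4,0],
    [0,85,7,-4,0],
    [0,115,7,-4,0],
    [0,115,7,-4,0],
  ],
)

```text
time_s: 7.67
eef_pos: [0.4617, 0.3357, 0.2346]
orientation: [-0.02, 1.572, 0.011]
contact_force: [0.1, -0.6, -4.0]
grip_width: 0.0595
```

```bash
sed -i '/^U=/d;/^K=/d;/^F=/d;/^if not/d' m3.py; python3 m3.py; python3 - <<'E'
from h import *
a=cam('scene'); b=cam('side')
im=np.hstack([cv2.resize(a['color'][90:250,360:480],(390,520)),cv2.resize(b['color'][130:260,190:290],(400,520))])
cv2.imwrite('pics/c4.png',im[:,:,::-1])
E
```

```text
7.7167 [0.4625 0.3367 0.2377] yaw y 91.14848786628367 [-0.7403 -0.1053 -1.4939]
scene handle 60 [ 0.056  -0.0048  0.1204] ((0.5160637497901917, 0.33369946479797363), (0.05388924479484558, 0.017355382442474365), 88.23295593261719) bottom z [-0.0019  0.0002]
  axis off,slope [-0.0009 -0.0004  0.0238 -0.0068]
side handle 17 [ 0.053  -0.0157  0.1246] ((0.5181987881660461, 0.32412439584732056), (0.02857830561697483, 0.012102998793125153), 71.29255676269531) bottom z [-0.0032  0.0028]
  axis off,slope [-0.0009  0.002   0.0017 -0.005 ]
```

View pics/c4.png

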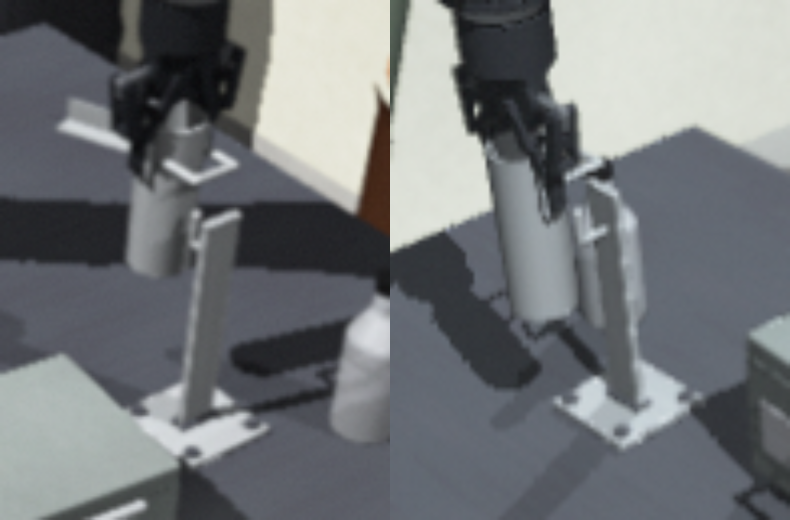

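Crop: the can's handle is directly above the hook in both views. Lowering, with a 2 mm nudge towards the upright.

Call:
servo_tool(
  motion=[
    [0,0,0,2.5,0],
    [0,15,0,2.5,0],
    [0,30,0,2.5,0],
    [0,45,0,2.5,0],
    [0,55,0,2.5,0],
    [0,61,0,2.5,0],
    [0,61,0,2.5,0],
    [0,61,0,2.5,0],
  ],
)

```text
time_s: 8.58
eef_pos: [0.4672, 0.3384, 0.1811]
orientation: [-0.015, 1.564, 0.016]
contact_force: [-0.3, -0.3, -3.9]
grip_width: 0.0598
```

```bash
python3 m3.py
```

```text
8.6333 [0.4673 0.3385 0.1813] yaw y 91.11790873542095 [-0.2529 -0.0814 -4.1883]
scene handle 123 [ 0.0684 -0.006   0.1201] ((0.5268645882606506, 0.33312228322029114), (0.030851703137159348, 0.04408019036054611), 3.141716957092285) bottom z [-0.0036  0.0005]
  axis off,slope [-0.0015 -0.0001 -0.0045 -0.0036]
side handle 84 [ 0.0621 -0.0086  0.1215] ((0.5248852372169495, 0.3379081189632416), (0.023936083540320396, 0.04840319603681564), 0.8597325086593628) bottom z [-0.0027 -0.    ]
  axis off,slope [-0.002   0.0011  0.0033 -0.0053]
```

Call:
servo_tool(
  motion=[
    [0,3,0,-2,0],
    [0,6,0,-2,0],
    [0,8,0,-2,0],
    [0,9.5,0,-2,0],
    [0,9.5,0,-2,0],
  ],
)

```text
time_s: 9.15
eef_pos: [0.4654, 0.3383, 0.1716]
orientation: [-0.015, 1.563, 0.016]
contact_force: [-1.5, -1.2, -0.7]
grip_width: 0.0596
```

The can's 4 N weight has come off the wrist, so the bar is resting on the hook. Opening gently.

Call:
servo_tool(
  motion=[
    [0.73,0,0,0,0],
    [0.75,0,0,0,0],
    [0.78,0,0,0,0],
    [0.82,0,0,0,0],
    [0.9,0,0,0,0],
    [1,0,0,0,0],
    [1,0,0,0,0],
    [1,0,0,0,0],
    [1,0,0,0,0],
    [1,0,0,0,0],
  ],
)

```text
time_s: 9.98
eef_pos: [0.4653, 0.3383, 0.1716]
orientation: [-0.015, 1.563, 0.016]
contact_force: [-0.2, -0.8, -0.0]
grip_width: 0.0855
```

```bash
cat > c5.py <<'E'
from h import *
import sys
a=cam('scene'); b=cam('side'); s,Rm,p=st(); print(s['time_s'],p,s['contact_force'],s['grip_width'])
im=np.hstack([cv2.resize(a['color'][90:250,360:480],(390,520)),cv2.resize(b['color'][130:260,190:290],(400,520))])
cv2.imwrite('pics/'+sys.argv[1],im[:,:,::-1])
E
python3 c5.py c5.png
```

```text
10.0833 [0.46533236 0.33834082 0.17155387] [ 0.11913494 -0.16587125  0.50226458] 0.08494598160016457
```

View pics/c5.png

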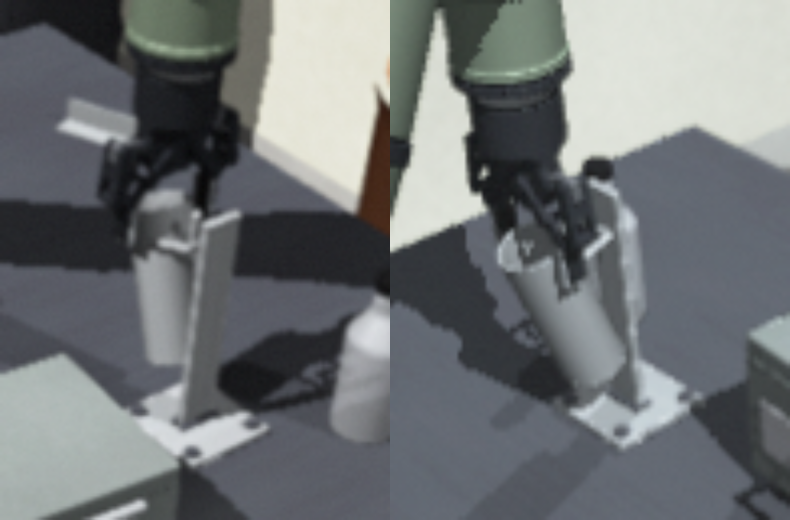

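Crop: the can hangs on the hook leaning, its foot against the upright and clear of the bench. Back off straight up, then over to the lid handle.

Call:
servo_tool(
  motion=[
    [1,-15,0,0,0],
    [1,-40,0,0,0],
    [1,-75,0,0,0],
    [1,-115,0,0,0],
    [1,-150,0,0,0],
    [0.5,-180,0,0,0.1],
    [0.35,-180,-40,2,0.22],
    [0.35,-180,-80,4,0.34],
    [0.35,-180,-120,6,0.46],
    [0.35,-180,-160,7,0.58],
    [0.35,-180,-200,9,0.7],
    [0.35,-180,-240,11,0.82],
    [0.35,-180,-280,12,0.94],
    [0.35,-180,-320,14,1.06],
    [0.35,-160,-359,15,1.18],
    [0.35,-130,-359,15,1.3],
    [0.35,-110,-359,15,1.42],
    [0.35,-110,-359,15,1.54],
    [0.35,-110,-359,15,1.67],
    [0.35,-110,-359,15,1.67],
  ],
)

```text
time_s: 11.75
eef_pos: [0.4864, -0.0203, 0.2813]
orientation: [1.276, 1.163, -1.267]
contact_force: [1.0, -0.0, 0.6]
grip_width: 0.0303
```

```bash
cat > l.py <<'E'
from h import *
np.set_printoptions(precision=4,suppress=True)
c=cam('wrist'); s,Rm,p=st(); print(s['time_s'],p,'yaw y',np.degrees(np.arctan2(Rm[1,1],Rm[0,1])),np.array(s['q']),s['contact_force'],s['grip_width'])
P=cloud(c,np.ones((480,640),bool)); b=lambda lo,hi:P[np.all((P>lo)&(P<hi),1)]
f=lambda Q:cv2.minAreaRect(Q[:,:2].astype(np.float32)) if len(Q)>4 else 0
H=b([.44,-.12,.135],[.503,.1,.16]); print('H',len(H),H.mean(0),f(H))
B=b([.44,-.065,.135],[.503,.025,.16]); print('bar',len(B),B.mean(0),f(B))
L=b([.5,-.3,.152],[.75,.25,.164]); print('lid',len(L),f(L))
h=np.array([B[:,0].mean(),(H[:,1].max()+H[:,1].min())/2,.147]); print(h,'delta to h',Rm.T@(h-p))
save(c,'w6.png')
E
python3 l.py;python3 c5.py c6.png
```

```text
11.8 [ 0.4866 -0.0202  0.2816] yaw y -4.494438400638151 [ 0.0823  0.2456 -0.1963  1.8888  0.0566  1.0051 -0.2168] [-0.8605  0.2862 -0.3132] 0.0299839497099214
H 2553 [ 0.4903 -0.0186  0.1503] ((0.4948015511035919, -0.019631776958703995), (0.11926022917032242, 0.022806426510214806), 86.43482971191406)
bar 1697 [ 0.489  -0.0178  0.1503] ((0.48861199617385864, -0.0199689082801342), (0.09102079272270203, 0.009919493459165096), 85.37713623046875)
lid 81972 ((0.5971368551254272, -0.051193833351135254), (0.3343377709388733, 0.20213396847248077), 86.40210723876953)
[ 0.489 -0.02   0.147] delta to h [ 0.1346  0.0014 -0.0003]
11.9 [ 0.48659594 -0.02019729  0.28173967] [ 0.41785294  0.03629512 -0.19058659] 0.02975410991740542
```

View pics/w6.png

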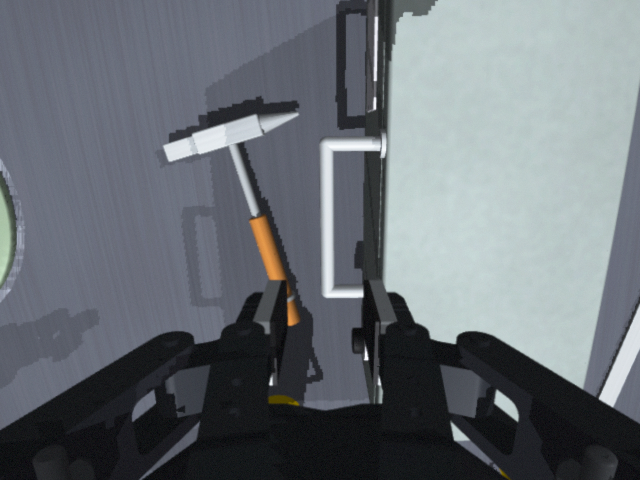

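Wrist view: the handle bar spans (327,145)–(327,295), with its legs running to the lid edge at x≈380. It lies between the finger planes (275–370), so I descend and grip.

Call:
servo_tool(
  motion=[
    [0.35,30,1,0,0],
    [0.35,65,1,0,0],
    [0.35,100,1,0,0],
    [0.35,125,1,0,0],
    [0.35,145,1,0,0],
    [0.35,153,1,0,0],
    [0.35,153,1,0,0],
    [0,153,1,0,0],
    [0,153,1,0,0],
    [0,153,1,0,0],
    [0,153,1,0,0],
    [0,153,1,0,0],
    [0,153,1,0,0],
  ],
  newtons=40,
)

```text
time_s: 12.98
eef_pos: [0.489, -0.0201, 0.13]
orientation: [1.269, 1.167, -1.257]
contact_force: [-5.8, 0.7, 10.2]
grip_width: 0.0088
```

Call:
servo_tool(
  motion=[
    [0,-11,1,0,0],
    [0,-22,2.3,0,0],
    [0,-33,4.4,0,0],
    [0,-44,7,0,0],
    [0,-55,10,0,0],
    [0,-66,14,0,0],
    [0,-76,18,0,0],
    [0,-76,18,0,0],
    [0,-76,18,0,0],
  ],
)

```text
time_s: 13.73
eef_pos: [0.5066, -0.0215, 0.2066]
orientation: [1.269, 1.166, -1.256]
contact_force: [2.8, 0.4, -5.0]
grip_width: 0.0084
```

```bash
cat > lid.py <<'E'
from h import *
np.set_printoptions(precision=4,suppress=True)
s,Rm,p=st(); print(s['time_s'],p,s['contact_force'],s['grip_width'])
y=np.radians(-4.6); X=np.array([np.cos(y),np.sin(y)]); Y=np.array([-X[1],X[0]])
hinge=np.array([.489,-.020])+.214*X
for n in ['scene','side','wrist']:
    c=cam(n); P=cloud(c,np.ones((480,640),bool)); d=P[:,:2]-hinge; f=-d@X; l=d@Y; h=P[:,2]-.136
    rad=np.hypot(f,h); m=(abs(l)<.18)&(abs(l)>.08)&(rad<.19)&(rad>.05)&(h>.03)&(f>-.05)
    Q=np.c_[f,h][m]; ang=np.degrees(np.arctan2(Q[:,1],Q[:,0]))
    if len(Q)<30: print(n,len(Q)); continue
    # robust line
    v=cv2.fitLine(Q.astype(np.float32),cv2.DIST_HUBER,0,.01,.01).ravel(); v=v if v[1]>0 else v*[-1,-1,1,1]
    print(n,len(Q),'lid deg',np.degrees(np.arctan2(v[1],v[0])),'offset mm',1e3*(v[2]*-v[1]+v[3]*v[0]))
g=p+np.array([0,0,.019]); d=g[:2]-hinge; f,h=-d@X,g[2]-.136; print('from bar: deg',np.degrees(np.arctan2(h,f)-np.arctan2(11,214)),'r',np.hypot(f,h))
E
python3 lid.py
```

```text
13.7333 [ 0.5066 -0.0215  0.2066] [ 2.7639  0.3866 -5.0236] 0.008405640907599156
scene 3481 lid deg 20.56402 offset mm 21.72824
side 857 lid deg 19.28883 offset mm 23.528103
wrist 19813 lid deg 19.754421 offset mm 22.784948
from bar: deg 21.584789053577843 r 0.21582132854330513
```

Lid at about 20° and tracking well. Continuing along the arc.

Call:
servo_tool(
  motion=[
    [0,-10,5,0,0],
    [0,-20,10,0,0],
    [0,-29.5,16,0,0],
    [0,-39,22,0,0],
    [0,-48,29,0,0],
    [0,-56,36.5,0,0],
    [0,-64.5,44,0,0],
    [0,-72,52,0,0],
    [0,-79.5,61,0,0],
    [0,-86,70,0,0],
    [0,-92.5,79,0,0],
    [0,-98.5,88.5,0,0],
    [0,-103.5,98,0,0],
    [0,-103.5,98,0,0],
    [0,-103.5,98,0,0],
  ],
)

```text
time_s: 15.13
eef_pos: [0.6027, -0.0289, 0.3108]
orientation: [1.268, 1.167, -1.257]
contact_force: [-9.2, -0.0, 13.9]
grip_width: 0.0083
```

```bash
python3 lid.py
```

```text
15.1333 [ 0.6027 -0.0289  0.3108] [-9.2419 -0.0057 13.856 ] 0.008254915203077539
scene 4333 lid deg 59.26364 offset mm 21.28201
side 1131 lid deg 63.80893 offset mm -12.770221
wrist 11488 lid deg 56.788662 offset mm 24.652235
from bar: deg 59.78293961740813 r 0.21801219752157808
```

```bash
cat >> lid.py <<'E'
print('--')
from scipy.optimize import least_squares
for n in ['scene','wrist','side']:
    c=cam(n); P=cloud(c,np.ones((480,640),bool)); d=P[:,:2]-hinge; f=-d@X; l=d@Y; h=P[:,2]-.136
    for off in (22,0):
      best=None
      th=np.radians(60)
      for k in range(8):
        u=f*np.cos(th)+h*np.sin(th); w=f*-np.sin(th)+h*np.cos(th)
        m=(abs(l)<.18)&(u>.02)&(u<.165)&(abs(w-off*1e-3)<(.012 if k<4 else .006))&((abs(l)>.09)|(u<.12))
        if m.sum()<100: break
        A=np.c_[u[m],np.ones(m.sum())]; sl,ic=np.linalg.lstsq(A,w[m],rcond=None)[0]; th+=np.arctan(sl)
      else: print(n,off,m.sum(),'free',np.degrees(th),'icept',ic*1e3,'constrained',np.degrees(th+np.median((w[m]-off*1e-3)/u[m])))
E
python3 lid.py; python3 - <<'E'
from h import *
a=cam('scene'); b=cam('side')
cv2.imwrite('pics/c8.png',np.hstack([cv2.resize(a['color'][60:360,200:500],(400,400)),cv2.resize(b['color'][100:360,180:440],(400,400))])[:,:,::-1])
E
```

```text
15.2833 [ 0.6024 -0.0289  0.3106] [-9.4268  0.726  12.6008] 0.00834689111441795
scene 4330 lid deg 58.64109 offset mm 22.316504
side 1124 lid deg 63.94881 offset mm -14.106997
wrist 11522 lid deg 57.246143 offset mm 24.19675
from bar: deg 59.67744544122428 r 0.21800355175113392
--
scene 22 7072 free 59.098492259790774 icept 21.359381420918844 constrained 58.641591334594615
wrist 22 13915 free 59.09019073663158 icept 21.60287588903635 constrained 58.85547851253628
side 0 217 free 59.54597106145908 icept -3.0086268421286224 constrained 58.189007189024764
```

View pics/c8.png

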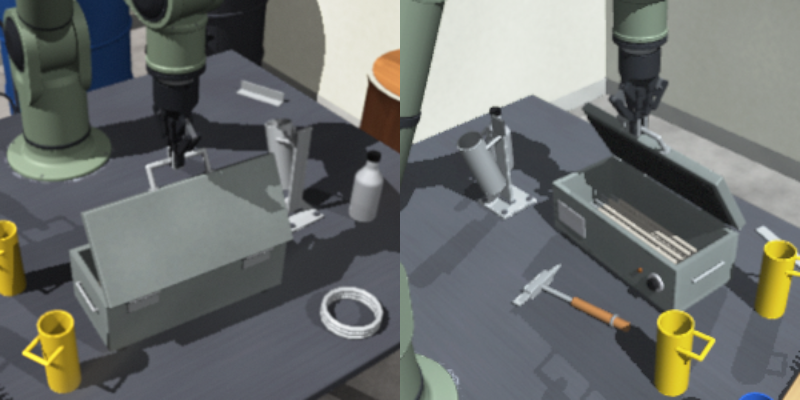

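Crop: the lid is open with the gripper on its handle, the can is still hanging, and the bystanders are in place. Fits agree on about 59°, so I add one degree and relieve the radial push a little.

Call:
servo_tool(
  motion=[
    [0,-1.2,1.5,0,0],
    [0,-2.5,3,0,0],
    [0,-2.5,3,0,0],
    [0,-2.5,3,0,0],
    [0,-2.5,3,0,0],
    [0,-2.5,3,0,0],
    [0,-2.5,3,0,0],
    [0,-2.5,3,0,0],
  ],
)

```text
time_s: 16.35
eef_pos: [0.6053, -0.0291, 0.3124]
orientation: [1.268, 1.168, -1.258]
contact_force: [5.5, 0.6, -15.7]
grip_width: 0.008
```

```bash
python3 lid.py; python3 lid.py | head -5
```

```text
16.35 [ 0.6053 -0.0291  0.3124] [  5.4532   0.6479 -15.6598] 0.007999716321181013
scene 4340 lid deg 59.962124 offset mm 21.479143
side 1150 lid deg 65.91582 offset mm -16.461164
wrist 11269 lid deg 57.60562 offset mm 25.5383
from bar: deg 60.579382721288745 r 0.21832116146654232
--
scene 22 7040 free 60.19068638896121 icept 21.127364168598877 constrained 59.59082569121178
wrist 22 13325 free 60.000384848200895 icept 21.642305825494326 constrained 59.795712061982826
side 0 205 free 60.53298897706339 icept -2.9539817997549647 constrained 59.228151328823614
16.65 [ 0.6053 -0.0291  0.3124] [  5.1507   0.0175 -16.07  ] 0.008237975675453963
scene 4353 lid deg 59.90386 offset mm 21.448267
side 1158 lid deg 67.00927 offset mm -18.347845
wrist 11278 lid deg 57.5621 offset mm 25.277927
from bar: deg 60.56762940181063 r 0.21830444119303255
```

```bash
python3 - <<'E'
from h import *
c=cam('side'); P=cloud(c,np.ones((480,640),bool))
Q=P[np.all((P>[.4,.3,.02])&(P<[.53,.38,.24]),1)]; print('can pts',len(Q),Q.min(0),Q.max(0))
s,_,p=st(); print(s['time_s'],p,s['contact_force'],s['grip_width'],abs(np.array(s['dq'])).max()); print(r.hand_in())
E
```

```text
can pts 854 [0.42491321 0.301488   0.02532625] [0.5299546  0.37072318 0.22978084]
17.0 [ 0.60527642 -0.02913566  0.31240549] [  5.43083269   0.33476361 -16.09238282] 0.008241349754406204 0.002609349395750473
the job is handed in; nothing more can be done
None
```

The grey steel rod can is hanging on the hook of the stand, released and clear of the bench. The arm is holding the lid by its front handle at about 60 degrees. I handed the job in at 17.0 s of robot time with the gripper still holding the lid.

- **Can:** its weight came off the wrist before I opened the gripper. The pictures afterwards show it hanging with its foot against the upright, including the one with the lid open. My final side-camera search box also took in part of the upright, and its lowest point was 25 mm above the bench. I therefore did not measure the can's ground clearance separately.
- **Lid:** the scene and wrist fits gave 60.2 and 60.0 degrees when left free, and 59.6 and 59.8 degrees with the hinge position held fixed. The side camera saw little of the lid. Its fits scattered: 60.5 free, 59.2 fixed and about 66 from a cruder line fit, which I disregarded.
- **Hold:** the arm was still, with about 17 N at the wrist. That is more than the lid's own weight would need, but well under the limits.
- **Other things:** I did not touch the bottle, hammer, brush or the blue and yellow look-alikes. The last picture shows the bottle, hammer and yellow cans in place. The brush was out of that picture and the blue can only just in it, so I did not check those two again.

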